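Open a centrifuge bucket whose cap may thread either way

TASK

Take the capped centrifuge bucket by its blue cap, turn it until its two side pins face the slots of the fork stand, and lower it fully home so that it cannot turn. Then undo the cap: nobody knows whether this one loosens clockwise or anticlockwise, so if it stops dead one way turn it the other way, about a fifth of a turn. Lift the cap straight off and finish while still holding it level a few centimetres above the open bucket, with the bucket left seated; keep the bucket upright throughout and leave the other things on the desk where they are.

Things in the scene. Friction and masses are not known exactly. Their poses are not given: they have to be found in the camera images.
- bucket: The bucket to open: round aluminium centrifuge bucket, 51 mm in diameter, loose, about 0.3 kg, standing on the desk with its cap on. Origin: centre of its underside, z up its axis, y along its two side pins. The body is 92 mm high, the neck above it 39 mm in diameter; mouth at z = 114 mm. Half a turn about z makes no difference to how it fits.
- bucket_pins (a point): On the bucket's axis, 60 mm above its underside, level with its two steel side pins. The pins run along the bucket's +y and -y, 9 mm thick, tips 40 mm from the axis.
- bucket_mouth (a point): Centre of the bucket's mouth, 114 mm above its underside. The thread under the cap is a coarse quarter-turn one with two lugs. On some starts it loosens clockwise, on others anticlockwise; nothing that can be seen or read tells which.
- cap: Blue ribbed plastic cap, round, 58 mm in diameter, 32 mm high, 70 g, a separate body. Origin: centre of its lower rim, z up; shut, 94 mm above the bucket's underside, x axes parallel. About 1 mm of play up and down; the bucket can be carried by it. Wrong way: stops dead within 10 degrees. Right way: turns almost freely (under 0.2 N m), lifts straight off once turned 55 to 120 degrees (75 is good).
- cap_grip (a point): On the cap's axis, 24 mm above its lower rim, in the solid disc that makes up its top 12 mm: the place to grip it, from above, at any yaw.
- stand: Fork stand, fixed to the desk: grey plate 94 x 112 x 8 mm with two upright aluminium cheeks at y = +31 to +41 mm and -41 to -31 mm, 88 mm high. Each cheek has a slot for a pin, open at the top with rounded lead-ins, 12 mm wide, centred on x = 0, floor at z = 63 mm. Origin: centre of the plate's underside, z up.
- stand_seat (a point): Centre of the top of the stand's plate, 8 mm above the desk. Seated, the bucket's underside rests here, with its side pins (bucket y) in the slots along the stand's y, either way round.
- twin_bucket: A second, open bucket of the same kind without a cap, standing farther back on the right: a bystander, leave it. Origin: centre of its underside.
- mouse: Black computer mouse, 104 x 58 x 41 mm, a bystander. Origin: centre of its underside.
- kidney_dish: Steel kidney dish, 95 x 183 x 32 mm, a bystander. Origin: centre of its underside.
- tape_roll: Roll of white tape, 54 x 54 x 25 mm, a bystander on the left. Origin: centre of its underside.
- pen_blue: Ball pen, 11 x 145 x 9 mm, a bystander on the left. Origin: centre of its underside.
- slide_carton: Small red and white carton, 57 x 83 x 34 mm, a bystander on the right. Origin: centre of its underside.

How it is judged:
On the way, in this order (a step that is already met when the one before it is completed fails the run):
1. the bucket, cap still on, is fully home in the stand with its pins in the slots (z of bucket in the frame of stand below 0.012 m and horizontal distance between bucket and stand below 0.008 m and angle between the y axis of bucket and the y axis of stand, either way round below 0.2 rad and angle between bucket's own z axis and vertical below 0.1 rad and z of cap in the frame of bucket below 0.1 m), for 0.3 s.
2. the cap is undone and lifted clear of the bucket's mouth (z of cap in the frame of bucket above 0.12 m and contact force between the fingers and cap above 0.5 N), for 0.2 s.
At the end, for the whole second after the job is handed in: Fingers hold the cap still, level within 20 degrees, not touching the bucket, its rim 16 mm or more above the mouth, within 80 mm of the bucket's axis. Bucket seated: within 4 mm of the plate, 8 mm of the stand's axis, 11 degrees of the slots, 6 degrees of upright (contact force between the fingers and cap above 0.5 N and contact force between cap and bucket below 0.05 N and z of cap in the frame of bucket above 0.13 m and horizontal distance between cap and bucket below 0.08 m and angle between cap's own z axis and vertical below 0.35 rad and linear speed of cap below 0.05 m/s and z of bucket in the frame of stand below 0.012 m and horizontal distance between bucket and stand below 0.008 m and angle between the y axis of bucket and the y axis of stand, either way round below 0.2 rad and angle between bucket's own z axis and vertical below 0.1 rad); the arm keeps its last pose, push and grip.
It fails at once if the bucket is tipped more than about 30 degrees (angle between bucket's own z axis and vertical above 0.55 rad).
It fails at once if a bystander is moved more than 30 mm (distance of any of twin_bucket, mouse, kidney_dish, tape_roll, pen_blue, slide_carton from where it was at the start of the episode above 0.03 m).
It also fails if it takes over 51 s, if anything falls off the work surface, if the arm or the gripper's body presses on something with over 40 N, if the wrist force passes 120 N, or if a joint passes its speed limit or range.

ROBOT

A 6-joint arm with a two-finger parallel gripper is mounted at the origin on a cart in front of the work surface, level with it; the furniture and walls round the work are solid. World frame = base frame: x ahead of the robot, y to its left, z up, the work surface at z = 0. Lengths are in m, angles in rad, forces in N, time in s.
With the tool pointing down it reaches from about 0.325 to 0.775 m from the base axis. Payload 5.5 kg.
Tool frame: the origin (TCP) lies at the very end of the fingers, on their centre line; the grasp point (between the pads) lies 19 mm behind it; z points along the fingers, y is the line along which they close (so a half turn about z gives the same grasp; the last joint's range is limited). The gripper opens to 88 mm and grips with 3 to 60 N. Pads are 20 mm wide; open, the fingers measure 115 mm over their backs; the gripper's body (75 mm by 178 mm) begins 61 mm behind the grasp point.
Start: joints at [1.108, 0.091, 1.231, -0, 1.82, -0.057], TCP at [0.237, 0.551, 0.223] pointing down, gripper open.
Joint ranges: [-2.87, 2.87], [-0.86, 2.18], [0.17, 2.46], [-1.51, 4.65], [0.06, 2.69], [-2.65, 2.65]. Speed limits (rad/s): [2.57, 2.57, 3.01, 3.14, 3.14, 3.14].

INTERFACE

Orientations are given as a unit quaternion [w, x, y, z].
In Python, from plant import manip gives the robot as it stands.
- The arm moves only by the tool run_rows, called after "Call:" as a command line: name --argument value ..., lists and objects as JSON in quotes. Schema: {"type":"object","properties":{"moves":{"type":"array","items":{"type":"object","properties":{"dx":{"type":"number"},"dy":{"type":"number"},"dz":{"type":"number"},"drx":{"type":"number"},"dry":{"type":"number"},"drz":{"type":"number"},"aperture":{"type":"number"}},"additionalProperties":false,"required":["aperture"]},"minItems":1,"maxItems":20},"force":{"type":"number"},"only":{"type":"string"},"quiet":{"type":"boolean"},"lines":{"type":"string"}},"required":["moves"],"additionalProperties":false}. moves is a list of rows, 1 to 20 of them, each an object with the fields dx, dy, dz (the shift in m), drx, dry, drz (a rotation vector in rad), aperture (the finger opening in m); a field left out counts as zero (the opening has to be given); each row shifts and turns the commanded pose from where the row before left it, along the tool's axes as they then stand; what a row does not reach is not made up. A row lasts 1/10 s, in which the tool goes at most 0.05 m and 0.15 rad, less where a joint would pass 70% of its speed; a pose out of reach is approached as far as the arm can. The fingers move at their own pace and stop on an object; force is the grip in N (left out, the last holds). Time passes only in rows, so rows that do not move let the fingers close. The tool returns the time, the measured TCP pose, the force, the opening and the grip force at its end. only (a regular expression) keeps the lines of the reply that match it, lines (a string "A,B") keeps lines A to B, and quiet returns only ok. Input that does not fit is refused with a message, and nothing moves.
- manip.read_state(): the state, without advancing time (a new reading comes with each control period).
- manip.snapshot(name): name is "side" or "top"; returns a dict with "img" (400x640x3 uint8, red, green, blue), "fx", "fy", "cx", "cy" (pixels), "k1" (the pictures are not rectified: a ray, as slopes to the right and down, at radius r is drawn at 1 + k1 r^2 times it, then the intrinsics apply), "extrinsics" (4x4, takes a point from camera to world coordinates). Camera axes: x right, y down, z forward; pixel columns grow to the right and rows downward; lengths in m; the calibration is good to about 2 mm. A picture is of the moment at which its call begins. There is no depth.
- manip.sign_off(): hands the job in; it is judged then, once.
The state is a dict: "t": time; "joint_positions": joint angles; "joint_velocities": joint speeds; "joint_efforts": joint torques, N m; "position": TCP position; "tool_rot": TCP orientation; "force": force on the tool from outside, world axes, zero at the start; "torque": the same for the moment, N m; "width": finger opening in m; "grip_force": force on a finger pad.
Only numpy, scipy, OpenCV 4.12 (cv2) and the standard library are available. Lean on these libraries where they do the work, as an engineer would, in place of code of your own. Each camera call takes 0.05 s, during which the arm holds its last target. There are 200 camera calls.

## Working session

There is one attempt and no reset: what is moved stays moved. The work goes in short steps, Python scripts to look and compute and a tool call to move; the robot and the scene stay as the last step left them, time stands still between calls to the robot, and variables do not carry over. Pictures are saved under pics/ and viewed, at most 10 in all, crops included, and the job is handed in when it is done.

```bash
ls; mkdir -p pics
```

Run:
```python
from plant import manip
import cv2,numpy as np
for n in("side","top"):
    s=manip.snapshot(n); cv2.imwrite(f"pics/{n}0.png",s["img"][...,::-1]); print(n,s["fx"],s["fy"],s["cx"],s["cy"],s["k1"]); print(np.round(s["extrinsics"],4))
s=manip.read_state(); print(s)
```

```text
pics
plant.py
side 366.03389503133195 366.03389503133195 314.2665603300251 201.24488111490393 -0.046610573974244104
[[-0.9916 -0.0737  0.1062  0.4027]
 [-0.1284  0.4643 -0.8763  1.1315]
 [ 0.0153 -0.8826 -0.4699  0.748 ]
 [ 0.      0.      0.      1.    ]]
top 391.8088397874778 391.8088397874778 329.35419004803646 206.31703776236625 0.009746147378457562
[[ 0.0236 -0.9906  0.1347  0.3103]
 [-0.9997 -0.0248 -0.0071 -0.0995]
 [ 0.0103 -0.1345 -0.9909  1.7615]
 [ 0.      0.      0.      1.    ]]
{'t': 0.1, 'joint_positions': array([ 1.10830388e+00,  9.17735551e-02,  1.23176728e+00, -4.77359750e-05,
        1.81980323e+00, -5.66713272e-02]), 'joint_velocities': array([ 0.00097807, -0.00255944, -0.00177727, -0.00138915,  0.00077731,
       -0.00024531]), 'joint_efforts': array([ 2.13558014e-03, -4.47857344e+01, -4.07569170e+01,  6.99006999e-02,
        2.83796189e-02, -1.21114040e-04]), 'position': array([0.23674362, 0.55102398, 0.22162493]), 'tool_rot': array([-2.02411113e-04,  2.01526692e-01,  9.79482631e-01, -8.52305611e-04]), 'force': array([-0.27472974, -0.03812935, -0.23047621]), 'torque': array([-0.00893803,  0.0083855 ,  0.00671822]), 'grip_force': 0.0, 'width': 0.08788313034943307}
```

View pics/side0.png

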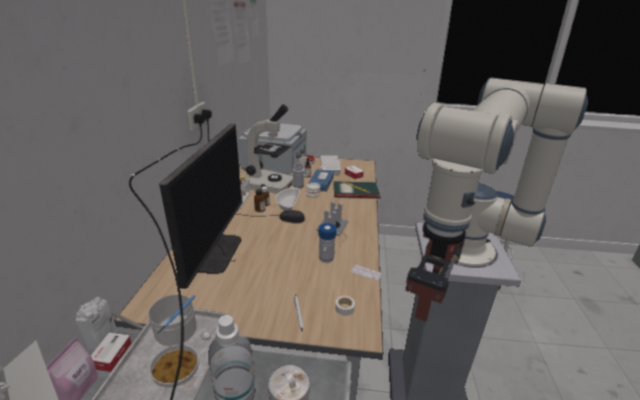

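View pics/top0.png

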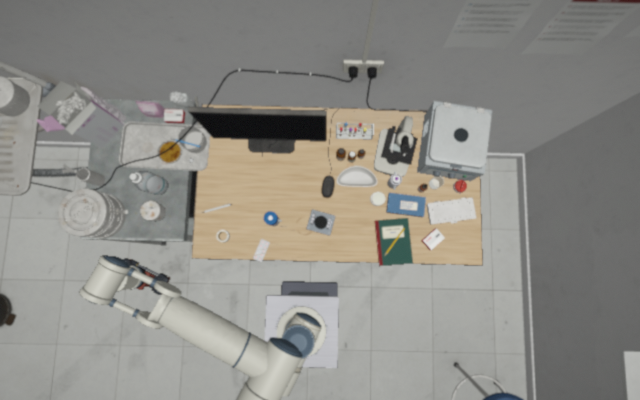

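Side: blue cap about (327,231), stand just behind it about (336,220). Top: cap at (271,218), stand at (320,222). Next I'll magnify both.

Create h.py:
```python
from plant import manip
import cv2,numpy as np
def snap(n,k=8):
    "snapshot averaged over k calls"
    s=manip.snapshot(n); im=s["img"].astype(float)
    for _ in range(k-1): im+=manip.snapshot(n)["img"]
    s["img"]=(im/k); return s
def ray(s,u,v):
    xd=np.array([(u-s["cx"])/s["fx"],(v-s["cy"])/s["fy"]]); x=xd.copy()
    for _ in range(20): x=xd/(1+s["k1"]*(x@x))
    E=s["extrinsics"]; d=E[:3,:3]@np.array([*x,1]); return E[:3,3],d/np.linalg.norm(d)
def plane(s,u,v,z):
    o,d=ray(s,u,v); return o+d*(z-o[2])/d[2]
def two(a,ua,b,ub):
    o1,d1=ray(a,*ua); o2,d2=ray(b,*ub)
    t=np.linalg.lstsq(np.c_[d1,-d2],o2-o1,rcond=None)[0]
    p,q=o1+d1*t[0],o2+d2*t[1]; return (p+q)/2,np.linalg.norm(p-q)
def proj(s,P):
    E=s["extrinsics"]; c=E[:3,:3].T@(np.asarray(P)-E[:3,3]); x=c[:2]/c[2]; x=x*(1+s["k1"]*(x@x))
    return np.array([s["fx"]*x[0]+s["cx"],s["fy"]*x[1]+s["cy"]])
def blue(s,box):
    u0,v0,u1,v1=box; c=s["img"][v0:v1,u0:u1]; w=np.clip(c[...,2]-c[...,0]-25,0,40)/40
    m=(w>0.2).astype(np.uint8); n,l,st,_=cv2.connectedComponentsWithStats(m); i=1+st[1:,4].argmax()
    w=w*(l==i); V,U=np.mgrid[v0:v1,u0:u1]; return (w*U).sum()/w.sum(),(w*V).sum()/w.sum(),w.sum(),st[i]
```

Run:
```python
from h import *
a=snap("side",3);b=snap("top",3)
c1=cv2.resize(a["img"][195:270,300:375],(600,600),interpolation=cv2.INTER_CUBIC)
c2=cv2.resize(b["img"][190:265,255:350],(760,600),interpolation=cv2.INTER_CUBIC)
cv2.imwrite("pics/s1.png",np.clip(c1,0,255)[...,::-1]);cv2.imwrite("pics/t1.png",np.clip(c2,0,255)[...,::-1])
x=blue(a,(310,215,345,250));y=blue(b,(255,200,290,235));print(x,y)
print(two(a,x[:2],b,y[:2]), plane(b,*y[:2],.12))
```

```text
(np.float64(327.21085881160974), np.float64(229.84748793134278), np.float64(139.825), array([  9,   8,  18,  16, 213], dtype=int32)) (np.float64(270.3938657758883), np.float64(217.8471758275129), np.float64(109.76666666666665), array([  9,  12,  14,  13, 124], dtype=int32))
(array([0.47937356, 0.13633248, 0.11363588]), np.float64(0.0007001349479397032)) [0.47837003 0.13541257 0.12      ][ WARN:0@2.816] global loadsave.cpp:1063 imwrite_ Unsupported depth image for selected encoder is fallbacked to CV_8U.
```

View pics/s1.png

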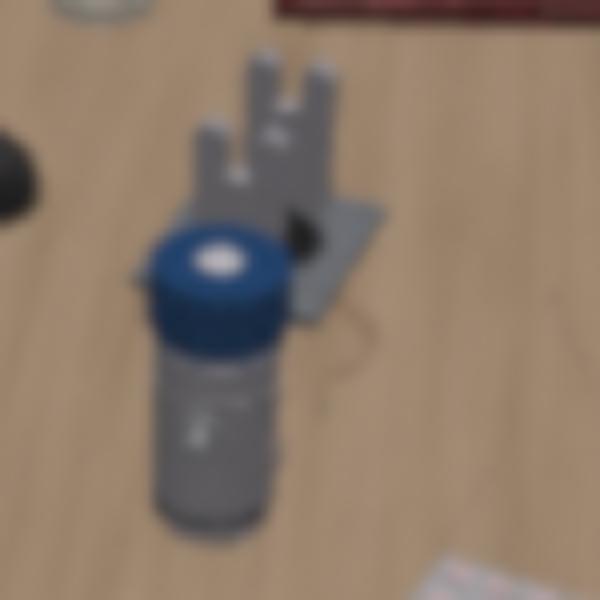

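View pics/t1.png

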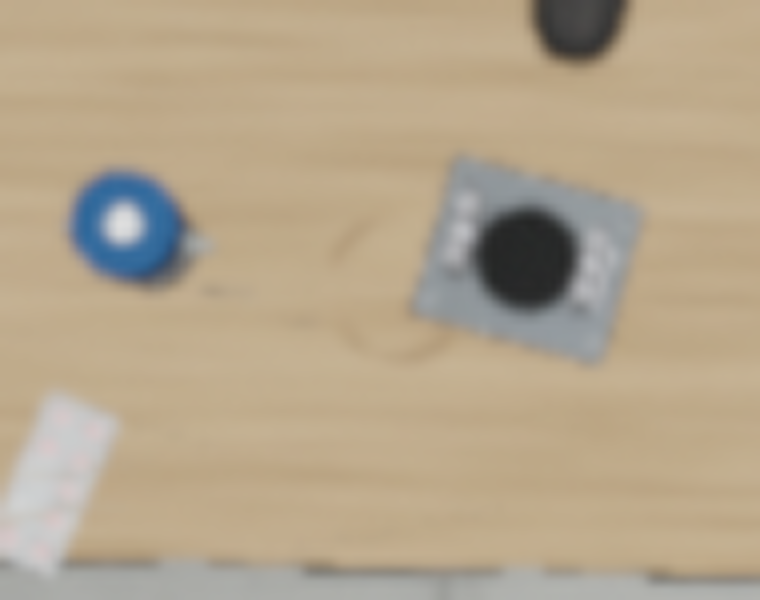

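Side crop: cap over a body, pin glint at about px (324.3,248.3); four cheek tips at crop (212,125), (263,60), (320,68). Top crop: pin tip at about px (280,219.9), right of the cap; stand plate rotated about 15°, with the black disc at about px (320.4,221.8).

```bash
python3 - <<'E' 2>/dev/null
from h import *
a=snap("side",4);b=snap("top",4)
f=lambda u0,v0,c:(u0+(c[0]+.5)/8-.5,v0+(c[1]+.5)/8-.5)
# white label on cap
def cen(s,box,fn):
    u0,v0,u1,v1=box;c=s["img"][v0:v1,u0:u1];w=fn(c);V,U=np.mgrid[v0:v1,u0:u1];return np.array([(w*U).sum(),(w*V).sum()])/w.sum()
wh=lambda c:np.clip(c[...,0]-90,0,None)
la=cen(a,(322,223,333,232),wh);lb=cen(b,(266,214,275,222),wh)
P,e=two(a,la,b,lb);print("label",la,lb,P,e)
# stand plate
h0,h1=300,345
c=cv2.resize(b["img"][200:245,h0:h1].astype(np.float32),None,fx=8,fy=8,interpolation=cv2.INTER_CUBIC)
m=((c[...,0]-c[...,2])<18).astype(np.uint8)
n,l,st,_=cv2.connectedComponentsWithStats(m);i=1+st[1:,4].argmax()
cn=max(cv2.findContours((l==i).astype(np.uint8),0,2)[0],key=cv2.contourArea)[:,0]
W=np.array([plane(b,*f(h0,200,p),.008)[:2] for p in cn])
r=cv2.minAreaRect((W*1000).astype(np.float32));print("plate",r,cv2.boxPoints(r))
d=cen(b,(311,212,330,232),lambda c:np.clip(80-c.mean(-1),0,40));print("disc",d,plane(b,*d,.008))
d2=cen(a,(335,220,341,228),lambda c:np.clip(60-c.mean(-1),0,40));print(proj(a,plane(b,*d,.008)))
# pins
ax=P[:2]
t=plane(b,*f(255,190,(203,243)),.06);print("pin top view",t,t[:2]-ax,np.degrees(np.arctan2(*(t[:2]-ax)[::-1])))
t=plane(a,*f(300,195,(198,430)),.06);print("pin side view",t,t[:2]-ax,np.degrees(np.arctan2(*(t[:2]-ax)[::-1])))
# cheek tips, both views
for q in [(212,125),(263,60),(320,68)]: print("tip",plane(a,*f(300,195,q),.088))
E
```

```text
label [327.02712866 227.03438088] [269.95562201 217.5069378 ] [0.47996979 0.13669534 0.12441344] 0.0013211792521428407
plate ((476.695556640625, -73.9730224609375), (110.5577621459961, 92.86788940429688), 75.64093780517578) [[ 418.00314  -116.00951 ]
 [ 507.9699   -139.04054 ]
 [ 535.38794   -31.936539]
 [ 445.4212     -8.905502]]
disc [320.28353679 221.81249313] [ 0.47746837 -0.07295008  0.008     ]
[332.20108827 224.15912229]
pin top view [0.47639152 0.10212175 0.06      ] [-0.00357827 -0.03457359] -95.90891924496499
pin side view [0.48468992 0.16378715 0.06      ] [0.00472013 0.02709181] 80.11672772149711
tip [ 0.50008752 -0.03686229  0.088     ]
tip [ 0.48228408 -0.1036894   0.088     ]
tip [ 0.45471289 -0.09988874  0.088     ]
```

Cap axis (0.480,0.137), label height 0.124 (0.126 expected). Plate 110.6×92.9 mm (112×94 expected) at (0.477,-0.074), its y at 75.6°. Pins at about 82°. I'll move over the cap.

Add to h.py:
```python
def delta(target=None,yaw=None):
    "print pose; shift in tool axes to target; rz about tool z to bring tool y to yaw (deg)"
    from scipy.spatial.transform import Rotation as R
    s=manip.read_state(); q=s["tool_rot"]; M=R.from_quat([*q[1:],q[0]]).as_matrix()
    y=np.degrees(np.arctan2(M[1,1],M[0,1])); print("t",round(s["t"],2),"p",np.round(s["position"],4),"yaw",round(y,2),"z",np.round(M[:,2],4),"q",np.round(s["joint_positions"],3),"F",np.round(s["force"],2),"T",np.round(s["torque"],3),"w",round(s["width"],4),"g",round(s["grip_force"],1))
    if target is not None: print("d tool",np.round(M.T@(np.asarray(target)-s["position"]),4))
    if yaw is not None: print("rz",round(np.radians(y-yaw),4))
```

```text
(no output)
```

Call:
run_rows --moves '[{"drz":0.1475,"aperture":0.088},{"drz":0.1475,"aperture":0.088},{"drz":0.1475,"aperture":0.088},{"drz":0.1475,"aperture":0.088},{"drz":0.1475,"aperture":0.088},{"drz":0.1475,"aperture":0.088},{"dx":-0.046,"dy":0.012,"aperture":0.088},{"dx":-0.046,"dy":0.012,"aperture":0.088},{"dx":-0.046,"dy":0.012,"aperture":0.088},{"dx":-0.046,"dy":0.012,"aperture":0.088},{"dx":-0.046,"dy":0.012,"aperture":0.088},{"dx":-0.046,"dy":0.012,"aperture":0.088},{"dx":-0.046,"dy":0.012,"aperture":0.088},{"dx":-0.046,"dy":0.012,"aperture":0.088},{"dx":-0.046,"dy":0.012,"aperture":0.088},{"dx":-0.046,"dy":0.012,"aperture":0.088},{"aperture":0.088},{"aperture":0.088}]'

```text
t: 2.6
position: [0.4795, 0.1416, 0.2225]
tool_rot: [-0.0, 0.603, 0.798, -0.0]
force: [-0.2, 0.5, 0.2]
width: 0.0875
grip_force: 0.0
```

```bash
python3 -c "
from h import *
delta([.480,.1367,.100],16)"
```

```text
t 2.6 p [0.4795 0.1416 0.2225] yaw 15.89 z [-5.e-04  3.e-04 -1.e+00] q [ 0.219 -0.178  1.492  0.     1.828 -0.058] F [-0.22  0.47  0.19] T [-0.064  0.039  0.037] w 0.0875 g 0.0
d tool [-0.0049 -0.0008  0.1225]
rz -0.002
```

Call:
run_rows --moves '[{"dx":-0.005,"dy":-0.001,"aperture":0.088},{"dz":0.03,"aperture":0.088},{"dz":0.03,"aperture":0.088},{"dz":0.03,"aperture":0.088},{"dz":0.02,"aperture":0.088},{"dz":0.012,"aperture":0.088},{"aperture":0.088},{"aperture":0.05},{"aperture":0.05},{"aperture":0.05},{"aperture":0.05},{"aperture":0.05},{"aperture":0.05}]' --force 35

```text
t: 3.9
position: [0.4801, 0.1373, 0.1015]
tool_rot: [0.0, 0.602, 0.799, 0.001]
force: [-1.4, -0.1, 2.7]
width: 0.0569
grip_force: 35.0
```

```bash
python3 -c "
from h import *
delta()"
```

```text
t 3.9 p [0.4801 0.1373 0.1015] yaw 16.04 z [ 1.3e-03  3.0e-04 -1.0e+00] q [ 0.21  -0.174  1.702  0.     1.611 -0.069] F [-1.37 -0.06  2.71] T [0.    0.105 0.01 ] w 0.0569 g 35.0
```

Call:
run_rows --moves '[{"dz":-0.02,"aperture":0.05},{"dz":-0.03,"aperture":0.05},{"dz":-0.03,"aperture":0.05},{"dz":-0.025,"aperture":0.05},{"aperture":0.05},{"dx":-0.022,"dy":-0.0067,"drz":0.03,"aperture":0.05},{"dx":-0.03,"dy":-0.009,"drz":0.03,"aperture":0.05},{"dx":-0.03,"dy":-0.009,"drz":0.03,"aperture":0.05},{"dx":-0.03,"dy":-0.009,"drz":0.03,"aperture":0.05},{"dx":-0.03,"dy":-0.009,"aperture":0.05},{"dx":-0.03,"dy":-0.009,"aperture":0.05},{"dx":-0.03,"dy":-0.009,"aperture":0.05},{"aperture":0.05},{"aperture":0.05},{"aperture":0.05}]'

```text
t: 5.4
position: [0.46, -0.0717, 0.204]
tool_rot: [-0.001, 0.648, 0.762, -0.0]
force: [-0.5, -0.1, -5.3]
width: 0.057
grip_force: 35.0
```

```bash
python3 - <<'E' 2>/dev/null
from h import *
delta([.4772,-.0737,.207])
a=snap("side",4);b=snap("top",2)
p=manip.read_state()["position"]; print(proj(a,p),proj(a,p-[0,0,.055]),proj(b,p))
u,v=proj(a,p-[0,0,.05]).astype(int); print(u,v)
c1=cv2.resize(a["img"][v-38:v+37,u-50:u+50],(800,600),interpolation=cv2.INTER_CUBIC)
cv2.imwrite("pics/s2.png",np.clip(c1,0,255).astype(np.uint8)[...,::-1])
E
```

```text
t 5.4 p [ 0.46   -0.0717  0.204 ] yaw 9.2 z [-0.0022  0.0014 -1.    ] q [-2.280e-01 -2.730e-01  1.606e+00  1.000e-03  1.811e+00 -3.890e-01] F [-0.54 -0.06 -5.32] T [-0.029  0.012 -0.036] w 0.057 g 35.0
d tool [-0.0047  0.0166 -0.003 ]
[339.00083673 177.8031197 ] [338.29859994 191.49358561] [319.28458175 221.33395461]
338 190
```

View pics/s2.png

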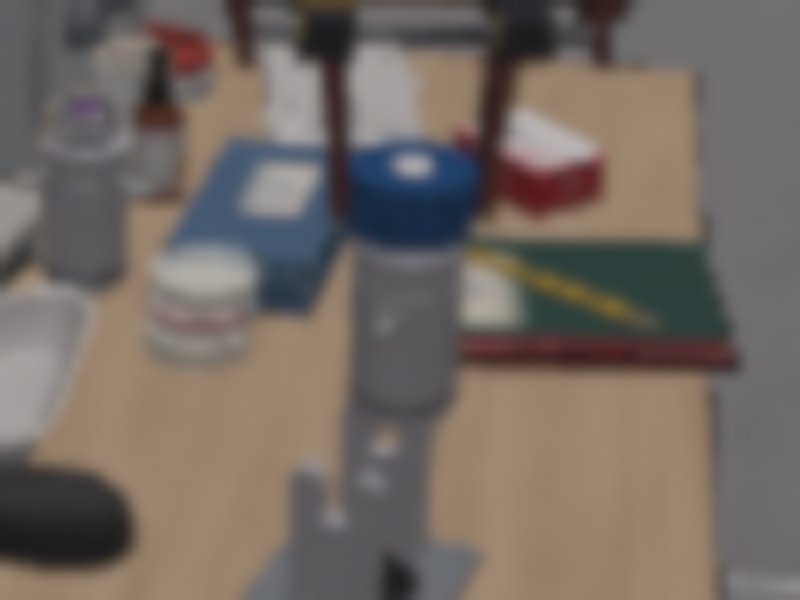

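Side: the bucket hangs upright, and the pin glint is at crop (385,322). Now its azimuth.

Call:
run_rows --moves '[{"dx":-0.0024,"dy":0.0083,"aperture":0.05},{"dx":-0.0023,"dy":0.0083,"aperture":0.05},{"aperture":0.05},{"aperture":0.05},{"aperture":0.05}]'

```text
t: 6.2
position: [0.4774, -0.0746, 0.2055]
tool_rot: [-0.0, 0.648, 0.761, -0.0]
force: [0.1, 0.1, -6.1]
width: 0.0572
grip_force: 35.0
```

```bash
python3 - <<'E' 2>/dev/null
from h import *
delta([.4772,-.0737,.2])
a={**manip.snapshot("side")}
ax=np.array([.46,-.0717]);u=288+385.5/8-.5;v=152+322.5/8-.5
for z in(.160,.1625,.165):
    d=plane(a,u,v,z)[:2]-ax; print(z,d,np.degrees(np.arctan2(d[1],d[0])))
for th in(72,76,80): 
    for r in(.026,.04): print(th,r,proj(a,[*(ax+r*np.array([np.cos(np.radians(th)),np.sin(np.radians(th))])),.162])-[u,v])
a=snap("side",4);b=snap("top",4)
for n,s,w in(("s",a,(60,45)),("t",b,(50,38))):
    p=manip.read_state()["position"];u,v=proj(s,p-[0,0,.07 if n=="s" else .1]).astype(int)
    print(n,u,v); c=cv2.resize(s["img"][v-30:v+30,u-40:u+40],(800,600),interpolation=cv2.INTER_CUBIC)
    cv2.imwrite(f"pics/{n}3.png",np.clip(c,0,255).astype(np.uint8)[...,::-1])
E
```

```text
t 6.2 p [ 0.4774 -0.0746  0.2055] yaw 9.17 z [-5.e-04  1.e-04 -1.e+00] q [-0.225 -0.226  1.564 -0.     1.804 -0.385] F [ 0.09  0.12 -6.15] T [-0.115  0.093  0.003] w 0.0572 g 35.0
d tool [ 0.0009 -0.0001  0.0055]
0.16 [0.00866683 0.02282484] 69.20769736467464
0.1625 [0.00838656 0.02784347] 73.2374976131874
0.165 [0.00810629 0.0328621 ] 76.14315464775207
72 0.026 [ 0.15855617 -0.25156157]
72 0.04 [-1.33912108  1.3106825 ]
76 0.026 [ 0.63240934 -0.15561223]
76 0.04 [-0.60471246  1.46073922]
80 0.026 [ 1.11776317 -0.07408023]
80 0.04 [0.14804906 1.58828571]
s 333 194
t 320 219
```

View pics/s3.png

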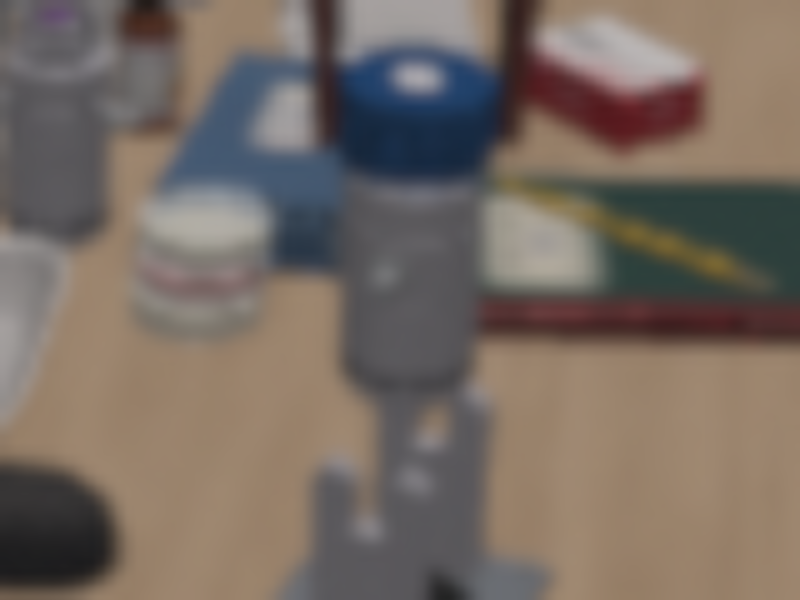

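Side: pin glint at crop (384,270); slot floors at (368,527) near and (432,440) far; body silhouette from x≈345 to 478 at pin height. I'll compare these within this same camera.

```bash
python3 - <<'E' 2>/dev/null
from h import *
a=manip.snapshot("side"); f=lambda c:(293+(c[0]+.5)/10-.5,164+(c[1]+.5)/10-.5)
n=plane(a,*f((368,527)),.063)[:2];r=plane(a,*f((432,440)),.063)[:2]
print("floors",n,r,"mid",(n+r)/2,"len",np.linalg.norm(n-r),"az",np.degrees(np.arctan2(*(n-r)[::-1])))
p=manip.read_state()["position"]; ax=p[:2]
for z in(.162,.164,.166):
    d=plane(a,*f((384,270)),z)[:2]-ax; print(z,d,np.degrees(np.arctan2(*d[::-1])))
cu,cv=proj(a,[*ax,.163]); print("axis in crop",(cu-293+.5)*10-.5,(cv-164+.5)*10-.5)
c,s=np.cos(np.radians(75.6)),np.sin(np.radians(75.6))
for r in(.036,-.036): 
    q=proj(a,[.4772+r*c,-.0737+r*s,.063]); print("pred floor crop",(q-[293,164]+.5)*10-.5)
for th in(72,76,80):
    q=proj(a,[ax[0]+.034*np.cos(np.radians(th)),ax[1]+.034*np.sin(np.radians(th)),.1655]);print(th,"pred pin crop",(q-[293,164]+.5)*10-.5)
E
```

```text
floors [ 0.48714848 -0.03750569] [ 0.46879818 -0.10759893] mid [ 0.47797333 -0.07255231] len 0.07245547281454215 az 75.32930882786167
0.162 [0.00872214 0.02227963] 68.62040039257451
0.164 [0.00843743 0.02632003] 72.22567992580342
0.166 [0.00815271 0.03036042] 74.96891358233643
axis in crop 413.2108402211828 242.54203786977695
pred floor crop [371.00536221 525.42062547]
pred floor crop [433.61397781 438.90515855]
72 pred pin crop [376.91696741 273.2044352 ]
76 pred pin crop [383.09809873 274.45843032]
80 pred pin crop [389.43746574 275.52433367]
```

View pics/t3.png

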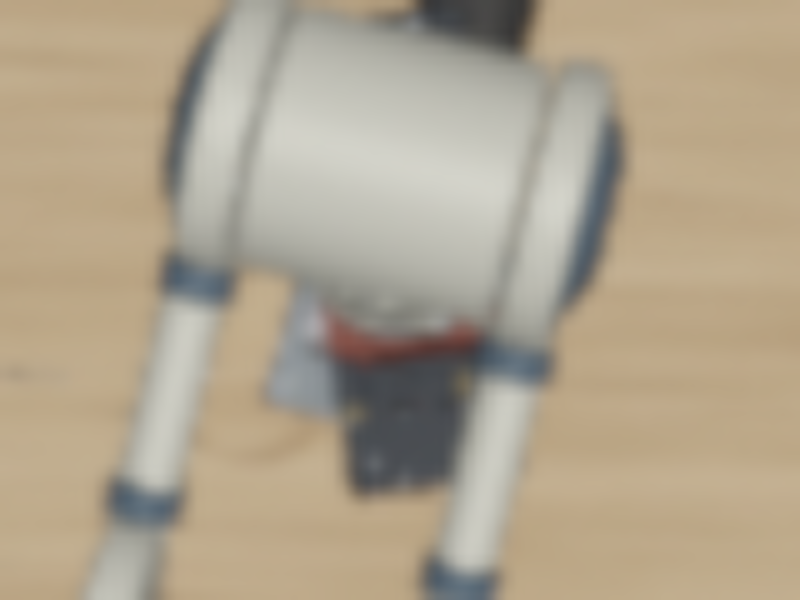

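The top view is blocked by the wrist. The side view puts the pins at 75±2° against slots at 75.3°, and the stand's middle at (0.478,-0.073). Now lowering.

Call:
run_rows --moves '[{"dx":0.0015,"dy":0.0004,"dz":0.01,"aperture":0.05},{"dz":0.02,"aperture":0.05},{"dz":0.02,"aperture":0.05},{"dz":0.01,"aperture":0.05},{"dz":0.006,"aperture":0.05},{"aperture":0.05},{"aperture":0.05}]'

```text
t: 7.4
position: [0.478, -0.0731, 0.1405]
tool_rot: [0.001, 0.648, 0.761, 0.0]
force: [-0.4, 1.0, -4.8]
width: 0.0573
grip_force: 35.0
```

```bash
python3 -c "
from h import *
delta([.4776,-.073,.1085])"
```

```text
t 7.4 p [ 0.478  -0.0731  0.1405] yaw 9.17 z [ 1.2e-03 -3.0e-04 -1.0e+00] q [-0.222 -0.228  1.68  -0.     1.688 -0.382] F [-0.36  0.97 -4.8 ] T [-0.059  0.029  0.007] w 0.0573 g 35.0
d tool [ 0.0002 -0.0004  0.032 ]
```

Call:
run_rows --moves '[{"dz":0.004,"aperture":0.05},{"dz":0.004,"aperture":0.05},{"dz":0.004,"aperture":0.05},{"aperture":0.05}]'

```text
t: 7.8
position: [0.4773, -0.073, 0.1268]
tool_rot: [-0.001, 0.648, 0.761, -0.0]
force: [0.3, 0.2, -6.3]
width: 0.0575
grip_force: 35.0
```

```bash
python3 -c "
from h import *
delta([.4776,-.073,.1085])"
```

```text
t 7.8 p [ 0.4773 -0.073   0.1268] yaw 9.17 z [-1.3e-03  2.0e-04 -1.0e+00] q [-0.222 -0.225  1.702 -0.     1.666 -0.382] F [ 0.34  0.2  -6.33] T [-0.071  0.088  0.038] w 0.0575 g 35.0
d tool [-0.0001  0.0003  0.0183]
```

Call:
run_rows --moves '[{"dz":0.004,"aperture":0.05},{"dz":0.004,"aperture":0.05},{"dz":0.004,"aperture":0.05},{"dz":0.003,"aperture":0.05},{"dz":0.002,"aperture":0.05},{"dz":0.001,"aperture":0.05},{"aperture":0.05}]'

```text
t: 8.5
position: [0.4781, -0.0733, 0.1104]
tool_rot: [0.001, 0.648, 0.761, 0.0]
force: [-0.1, -1.0, -1.2]
width: 0.0572
grip_force: 35.0
```

```bash
python3 -c "
from h import *
delta([.4776,-.073,.1085])"
```

```text
t 8.5 p [ 0.4781 -0.0733  0.1104] yaw 9.16 z [ 1.5e-03 -6.0e-04 -1.0e+00] q [-0.222 -0.221  1.728 -0.     1.633 -0.382] F [-0.11 -1.   -1.18] T [-0.209  0.051  0.069] w 0.0572 g 35.0
d tool [ 0.0003 -0.0004  0.0019]
```

Call:
run_rows --moves '[{"dz":0.001,"aperture":0.05},{"dz":0.001,"aperture":0.05},{"aperture":0.05},{"aperture":0.05},{"aperture":0.05},{"aperture":0.05}]'

```text
t: 9.1
position: [0.4783, -0.0734, 0.1101]
tool_rot: [0.002, 0.648, 0.761, 0.0]
force: [-2.4, -1.4, 8.4]
width: 0.0571
grip_force: 35.0
```

```bash
python3 - <<'E' 2>/dev/null
from h import *
delta([.4776,-.073,.1085])
a=snap("side",4)
c=cv2.resize(a["img"][185:235,300:366],(792,600),interpolation=cv2.INTER_CUBIC)
cv2.imwrite("pics/s4.png",np.clip(c,0,255).astype(np.uint8)[...,::-1])
E
```

```text
t 9.1 p [ 0.4783 -0.0734  0.1101] yaw 9.16 z [ 0.0029 -0.0012 -1.    ] q [-2.220e-01 -2.220e-01  1.729e+00 -1.000e-03  1.631e+00 -3.820e-01] F [-2.44 -1.35  8.36] T [-0.265  0.704  0.038] w 0.0571 g 35.0
d tool [ 0.0005 -0.0006  0.0016]
```

View pics/s4.png

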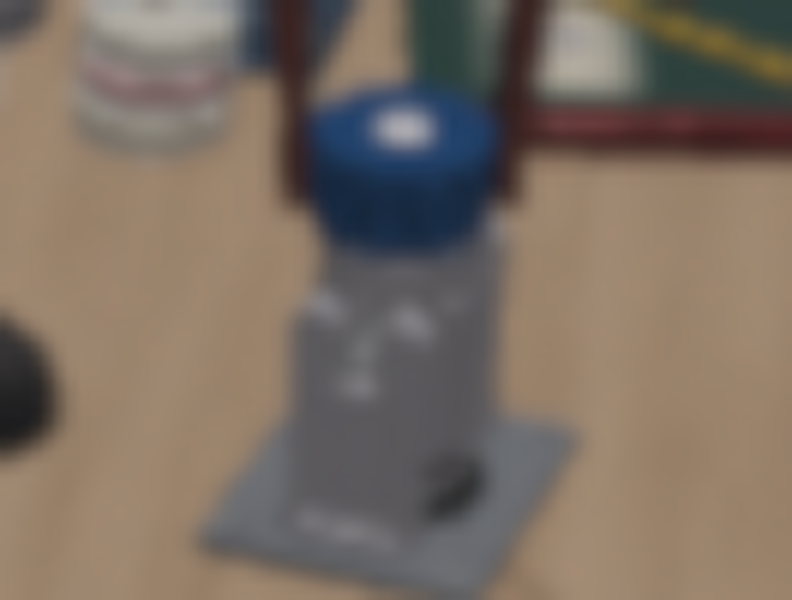

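The pins sit at the slot floors and the plate carries the load (TCP 8.6 mm higher than at the grasp, as expected). I'll ease off the press and try clockwise.

Call:
run_rows --moves '[{"dz":-0.001,"aperture":0.05},{"aperture":0.05},{"drz":0.04,"aperture":0.05},{"drz":0.04,"aperture":0.05},{"drz":0.04,"aperture":0.05},{"drz":0.04,"aperture":0.05},{"aperture":0.05}]'

```text
t: 10.0
position: [0.4773, -0.0737, 0.1103]
tool_rot: [0.001, 0.708, 0.707, -0.001]
force: [-6.0, -2.6, 9.4]
width: 0.0572
grip_force: 35.0
```

```bash
python3 -c "
from h import *
delta()"
```

```text
t 10.0 p [ 0.4773 -0.0737  0.1103] yaw -0.07 z [-0.     -0.0017 -1.    ] q [-0.223 -0.222  1.728 -0.002  1.634 -0.221] F [-6.   -2.59  9.43] T [-0.635  1.269  0.231] w 0.0572 g 35.0
```

Call:
run_rows --moves '[{"drz":0.04,"aperture":0.05},{"drz":0.04,"aperture":0.05},{"aperture":0.05}]'

```text
t: 10.3
position: [0.4768, -0.0737, 0.1103]
tool_rot: [0.0, 0.735, 0.678, -0.001]
force: [-7.5, -4.2, 10.7]
width: 0.0575
grip_force: 35.0
```

```bash
python3 -c "
from h import *
delta()"
```

```text
t 10.3 p [ 0.4768 -0.0737  0.1103] yaw -4.58 z [-0.0014 -0.0019 -1.    ] q [-0.222 -0.222  1.729 -0.002  1.636 -0.143] F [-7.47 -4.2  10.73] T [-0.531  1.745  0.921] w 0.0575 g 35.0
```

Torque about z jumped to 0.92 N m at about 14°, so clockwise is the dead stop. Reversing.

Call:
run_rows --moves '[{"drz":-0.06,"aperture":0.05},{"dz":-0.0005,"drz":-0.06,"aperture":0.05},{"drz":-0.06,"aperture":0.05},{"drz":-0.06,"aperture":0.05},{"drz":-0.06,"aperture":0.05},{"drz":-0.06,"aperture":0.05},{"drz":-0.06,"aperture":0.05},{"drz":-0.06,"aperture":0.05},{"aperture":0.05}]'

```text
t: 11.2
position: [0.4781, -0.0732, 0.11]
tool_rot: [0.001, 0.552, 0.834, 0.0]
force: [0.3, -0.8, 5.7]
width: 0.0573
grip_force: 35.0
```

```bash
python3 -c "
from h import *
delta()"
```

```text
t 11.2 p [ 0.4781 -0.0732  0.11  ] yaw 22.94 z [ 1.5e-03 -5.0e-04 -1.0e+00] q [-0.222 -0.221  1.728 -0.     1.632 -0.623] F [ 0.33 -0.82  5.74] T [-0.252  0.31  -0.004] w 0.0573 g 35.0
```

Call:
run_rows --moves '[{"drz":-0.08,"aperture":0.05},{"drz":-0.08,"aperture":0.05},{"drz":-0.08,"aperture":0.05},{"drz":-0.08,"aperture":0.05},{"drz":-0.08,"aperture":0.05},{"drz":-0.08,"aperture":0.05},{"drz":-0.08,"aperture":0.05},{"aperture":0.05}]'

```text
t: 12.0
position: [0.478, -0.0734, 0.11]
tool_rot: [0.001, 0.301, 0.954, -0.0]
force: [-1.4, -1.4, 5.3]
width: 0.0574
grip_force: 35.0
```

```bash
python3 -c "
from h import *
delta()"
```

```text
t 12.0 p [ 0.478  -0.0734  0.11  ] yaw 55.01 z [ 1.3e-03 -9.0e-04 -1.0e+00] q [-2.220e-01 -2.210e-01  1.728e+00 -1.000e-03  1.633e+00 -1.182e+00] F [-1.43 -1.37  5.27] T [-0.416  0.334 -0.016] w 0.0574 g 35.0
```

Call:
run_rows --moves '[{"drz":-0.08,"aperture":0.05},{"drz":-0.08,"aperture":0.05},{"drz":-0.08,"aperture":0.05},{"drz":-0.08,"aperture":0.05},{"drz":-0.08,"aperture":0.05},{"drz":-0.08,"aperture":0.05},{"drz":-0.08,"aperture":0.05},{"aperture":0.05}]'

```text
t: 12.8
position: [0.478, -0.0735, 0.11]
tool_rot: [0.001, 0.025, 1.0, -0.001]
force: [-1.5, -2.3, 4.6]
width: 0.0571
grip_force: 35.0
```

```bash
python3 -c "
from h import *
delta()"
```

```text
t 12.8 p [ 0.478  -0.0735  0.11  ] yaw 87.09 z [ 0.0014 -0.0012 -1.    ] q [-2.220e-01 -2.210e-01  1.728e+00 -1.000e-03  1.633e+00 -1.742e+00] F [-1.5  -2.28  4.62] T [-0.524  0.203 -0.016] w 0.0571 g 35.0
```

Turned 78° almost freely. Lifting slowly, watching for the bucket's weight.

Call:
run_rows --moves '[{"dz":-0.002,"aperture":0.05},{"dz":-0.002,"aperture":0.05},{"dz":-0.002,"aperture":0.05},{"aperture":0.05},{"aperture":0.05}]'

```text
t: 13.3
position: [0.4776, -0.073, 0.1151]
tool_rot: [-0.0, 0.025, 1.0, 0.0]
force: [-0.5, -0.5, -0.1]
width: 0.0574
grip_force: 35.0
```

```bash
python3 -c "
from h import *
delta()"
```

```text
t 13.3 p [ 0.4776 -0.073   0.1151] yaw 87.08 z [-2.e-04  0.e+00 -1.e+00] q [-0.222 -0.222  1.72  -0.     1.643 -1.742] F [-0.53 -0.46 -0.06] T [-0.165  0.044 -0.044] w 0.0574 g 35.0
```

Call:
run_rows --moves '[{"dz":-0.005,"aperture":0.05},{"dz":-0.01,"aperture":0.05},{"dz":-0.01,"aperture":0.05},{"dz":-0.01,"aperture":0.05},{"dz":-0.01,"aperture":0.05},{"dz":-0.005,"aperture":0.05},{"aperture":0.05},{"aperture":0.05},{"aperture":0.05},{"aperture":0.05},{"aperture":0.05}]'

```text
t: 14.4
position: [0.4775, -0.073, 0.1647]
tool_rot: [-0.0, 0.025, 1.0, 0.0]
force: [0.0, 0.4, -0.9]
width: 0.0572
grip_force: 35.0
```

```bash
python3 - <<'E' 2>/dev/null
from h import *
delta()
a=snap("side",4)
c=cv2.resize(a["img"][175:235,295:375],(800,600),interpolation=cv2.INTER_CUBIC)
cv2.imwrite("pics/s5.png",np.clip(c,0,255).astype(np.uint8)[...,::-1])
E
```

```text
t 14.4 p [ 0.4775 -0.073   0.1647] yaw 87.09 z [-7.e-04  2.e-04 -1.e+00] q [-0.222 -0.229  1.639 -0.     1.733 -1.742] F [ 0.01  0.37 -0.86] T [ 0.024 -0.061 -0.067] w 0.0572 g 35.0
```

View pics/s5.png

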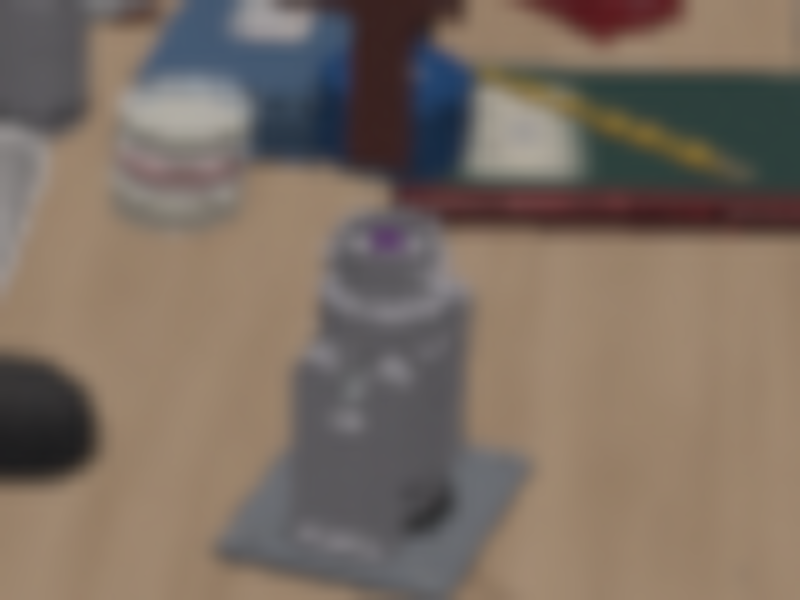

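The open bucket is seated, its mouth at crop (385,240) and its pin in the slot. The blue cap is held level well above it. Handing in.

```bash
python3 -c "
from plant import manip
print(manip.sign_off())"
```

```text
the job is handed in; nothing more can be done
None
```

The bucket is seated in the fork stand with its pins in the slots; its cap stopped dead clockwise and came undone anticlockwise, it is held level about 35 mm above the open mouth, and the job was handed in at about 15 s (no verdict was returned).

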